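# Move a slide carrier from the drip rail over its end stop to the drying rail

### The arm

A 7-joint arm with a two-finger parallel gripper is mounted at the origin on a cart in front of the work surface, level with it; the furniture and walls round the work are solid. World frame = base frame: x ahead of the robot, y to its left, z up, the work surface at z = 0. Lengths are in m, angles in rad, forces in N, time in s.
With the tool pointing down it reaches from about 0.425 to 1.025 m from the base axis. Payload 3.6 kg.
Tool frame: the origin (TCP) lies midway between the tips of the shut fingers; the grasp point (between the pads) lies arm.hold_point_z behind it (arm.hold_point_z is the distance from the TCP to the grasp point, in m); z points along the fingers, y is the direction in which the jaws open and shut (so a half turn about z gives the same grasp; the last joint's range is limited). The gripper opens to 85 mm and grips with 20 to 120 N. Pads are 22 mm wide; open, the fingers measure 114 mm over their backs; the gripper's body (76 mm by 85 mm) begins 54 mm behind the grasp point. The pads swing forward as they close: fully open they stand 13 mm farther back than shut.
Start: joints at [1.131, 0.591, 0.048, 1.609, -0.033, 0.943, -0.034], TCP at [0.246, -0.682, 0.231] pointing down, gripper open.
Joint ranges: [-2.69, 2.69], [-0.47, 2.24], [-1.27, 1.36], [0.19, 2.51], [-1.53, 4.68], [0.08, 2.07], [-3.09, 3.09]. Speed limits (rad/s): [2.57, 2.57, 3.14, 3.14, 3.14, 3.14, 3.14].

### API

Orientations are given as a unit quaternion [x, y, z, w].
In Python, from cell import monitor, cams, ticket, spotter, arm gives the robot as it stands. The module is installed in compiled form; this text tells all that it offers.
- The arm moves only by the tool drive_tool, never from a script. Its argument "plan" is one flat list of numbers, 7 for each row, row after row: the shift along the world's x, y, z in cm, then the turn, a rotation vector about the world's x, y, z in degrees, then the finger opening in cm, from 0 to 8.54. In form: [tx, ty, tz, wx, wy, wz, fingers, tx, ty, tz, wx, wy, wz, fingers, ...]. A call has 1 to 12 rows; each row shifts and turns the commanded pose from where the row before left it; what a row does not reach is not made up. A row lasts 1/8 s, in which the tool goes at most 62.5 mm and 10.7 degrees, less where a joint would pass 70% of its speed; a pose out of reach is approached as far as the arm can. A call with a gripper value outside its range is refused whole. The fingers move at their own pace and stop on an object; "force" is the grip in N (left out, the last holds). Time passes only in rows, so rows that do not move let the fingers close. It gives the time, the measured TCP pose, the force and the opening at its end, in the units of the state.
- monitor.get_state(): the state, without advancing time (a new reading comes with each control period).
- cams.camera(name): name is "scene" or "top"; returns a dict with "frame" (400x640x3 uint8, red, green, blue), "fx", "fy", "cx", "cy" (pixels), "camera_from_world" (4x4, takes a point from world to camera coordinates). Camera axes: x right, y up, looking along -z (the intrinsics and any distortion apply to the point x, -y, -z); pixel columns grow to the right and rows downward; lengths in m; the calibration is good to about 2 mm. A picture is of the moment at which its call begins. There is no depth.
- ticket.close_job(): hands the job in, once; it reports no verdict.
Trained networks look in a picture, given as the dict that the camera call returned (one of the last four; its "shot" number tells which), for a name from the list of things; names that differ only in an ending like _2 or _b are one class to them, and where a whole thing is asked for, a point or a joint stands for the part that bears it (a point fixed in the world has none). Each returns a list of dicts, best first, with "p" (0 to 1); they miss things now and then, are a little off and sometimes report something else, mostly with a low value. They report only what shows in the picture. A call takes as long as a camera call.
- spotter.recognise(target, picture): "centre" ([x, y, z] in m, in world coordinates, good to about 4 mm: the middle of the surface that is visible of it).
- spotter.trace(target, picture): "mask" (400x640 bool, what is visible of it).
The state is a dict: "time": time; "joint_pos": joint angles; "qd": joint speeds; "joint_torque": joint torques, N m; "eef_pos": TCP position; "orientation": TCP orientation; "force": force on the tool from outside, world axes, zero at the start; "ft_torque": the same for the moment, N m; "width": finger opening in m.
Only numpy, scipy, OpenCV 4.12 (cv2) and the standard library are available. Lean on these libraries where they do the work, as an engineer would, in place of code of your own. Each camera call takes 0.05 s, during which the arm holds its last target. There are 200 camera calls.

### The job

The stained slides in the front carrier (blue grip) have drained: lift its eye over the turned-up end of the drip rail and thread it over the turned-up end of the drying rail, so that it hangs freely and still on the straight of that rail, wholly inside the end stop. The slides are glass, so feel for the rail: set the carrier down on it gently, neither dropping it nor forcing it. Keep it upright, leave the carrier with the grey grip on the drip rail, and do not disturb the other things.

Things in the scene. Friction and masses are not known exactly. Their poses are not given: they have to be found in the camera images.
- carrier: Slide carrier with a BLUE grip, 0.15 to 0.31 kg, the nearer of two to the drip rail's free end. Origin: where the rail's axis runs through its eye when it hangs; z up, y along the rail, x across. At the top the grip, from z = -49 mm down to -134 mm the white rack of eight glass slides, 34 (x) by 68 mm (y). While it is held, none of its points is reported.
- carrier_grip (a point): Point in the blue grip, 34 mm above the carrier's origin. The grip is an upright block 14 mm thick (x), 36 mm wide (y), from z = +10 to +53 mm over the origin; take it from above, closing across x.
- carrier_eye (a point): Top of the eye's sill, 41 mm below the carrier's origin. The eye is a closed steel strap, y = -15 to +15 mm: a 90 degree gable roof that centres itself on a rod (inside apex 7 mm above the origin), cheeks 26 mm apart, sill. It goes on or off a rail only lengthwise past the free end, with the origin 15 to 33 mm (best 24) above the rail's axis; else roof or sill catches.
- carrier_2: The same carrier with a GREY grip, hanging on the drip rail behind the first, between it and the post. Leave it.
- stand_a: Drip stand, fixed: white tray 112 (x) by 206 mm (y), 16 mm high, with a post 218 mm tall at local y = +88 mm. The drip rail is a level steel rod, 10 mm in diameter, from the post along local -y above x = 0, its axis 175 mm above the origin; its free end is turned up as a stop. Origin: centre of the underside, on the bench; z up.
- drip_stop (a point): Tip of the drip rail's turned-up end (end stop, 10 mm thick): 19 mm above the rail's axis, at local y = -88 mm of the drip stand.
- stand_b: Drying stand, fixed: flat grey base 100 (x) by 205 mm (y), 8 mm high, with a post 218 mm tall at local y = -88 mm. The drying rail is a level steel rod, 10 mm in diameter, clamped to the post (clamp to y = -75 mm), running along local +y above x = 0; its free end is turned up as a stop. Origin: centre of the underside, on the bench; z up.
- drying_foot (a point): Point on the drying stand's base straight below the drying rail's stop (local y = +88 mm, z = 8 mm). The stop, 10 mm thick, rises 19 mm above that rail's axis. The rail's height is set by hand and NOT reported: its axis is 152 to 192 mm above this point (160 to 200 above the bench). It is clamped firmly and can be felt with closed fingertips or with the carrier.
- pot_a: Bystander: specimen pot, white with yellow cap, 51 mm across, 62 mm high. Origin at the centre of its underside. Leave it where it stands.
- pot_b: Bystander: second specimen pot, white with yellow cap, 51 mm across, 62 mm high. Origin at the centre of its underside. Leave it where it stands.
- rinse: Bystander: white squeeze bottle, 40 mm across, 128 mm high. Origin at the centre of its underside. Leave it where it stands.
- timer: Bystander: white bench timer standing on edge, 66 mm wide, 66 mm high, 24 mm thick. Origin at the centre of its underside. Leave it where it stands.

How it is judged:
On the way:
1. the blue-grip carrier is off the drip rail, past its free end (y of carrier in the frame of stand_a below -0.105 m and contact force between carrier and stand_a below 0.05 N), for 0.1 s.
At the end, for the whole second after the job is handed in: The blue-grip carrier hangs at rest on the drying rail, rail through its eye, borne by it, eye wholly between stop and post (origin at stand y < 66 mm), within 7 mm of the rail line, upright and in line within 8.5 deg; the grey-grip carrier still hangs on the drip rail (y of carrier in the frame of stand_b between -0.06 and 0.066 m and x of carrier in the frame of stand_b between -0.007 and 0.007 m and z of carrier in the frame of stand_b between 0.153 and 0.207 m and contact force between carrier and stand_b above 0.7 N and angle between carrier's own z axis and vertical below 0.15 rad and angle between the y axis of carrier and the y axis of stand_b, either way round below 0.15 rad and linear speed of carrier below 0.03 m/s and angular speed of carrier below 0.3 rad/s and y of carrier_2 in the frame of stand_a above -0.066 m and height (world z) of carrier_2 above 0.165 m); the robot touches nothing.
It fails at once if the blue-grip carrier is dropped (it falls untouched by the fingers faster than 0.3 m/s) (contact force between the fingers and carrier below 0.05 N and linear speed of carrier above 0.3 m/s).
It fails at once if the blue-grip carrier is forced against either stand with more than 55 N in all (contact force between carrier and stand_a above 55 N or contact force between carrier and stand_b above 55 N).
It fails at once if the blue-grip carrier is tipped by more than 35 degrees (angle between carrier's own z axis and vertical above 0.61 rad).
It fails at once if the grey-grip carrier is moved by more than 25 mm (distance of carrier_2 from where it was at the start of the episode above 0.025 m).
It fails at once if a bystander is moved by more than 25 mm (distance of any of pot_a, pot_b, rinse, timer from where it was at the start of the episode above 0.025 m).
It also fails if it takes over 48 s, if anything falls off the work surface, if the arm or the gripper's body presses on something with over 40 N, if the wrist force passes 120 N, or if a joint passes its speed limit or range.

## Working session

There is one attempt and no reset: what is moved stays moved. The work goes in short steps, Python scripts to look and compute and a tool call to move; the robot and the scene stay as the last step left them, time stands still between calls to the robot, and variables do not carry over. Pictures are saved under pics/ and viewed, about 8 in all and at most 12, crops included, and the job is handed in when it is done.

Besides the shell and the picture viewer there is one more tool, called after "Call:" by a JSON object that holds its "api" and its "payload". drive_tool: Moves the arm, as the interface text tells. Its arguments: {"type":"object","properties":{"plan":{"type":"array"},"force":{"type":"number"}},"required":["plan"]}

```bash
mkdir -p pics
cat > h.py <<'E'
import numpy as np, cv2
from cell import monitor, cams, ticket, spotter, arm
def proj(c,p):
    q=c["camera_from_world"]@np.append(p,1); x,y,z=q[0],-q[1],-q[2]
    return c["fx"]*x/z+c["cx"], c["fy"]*y/z+c["cy"]
def ray(c,u,v):
    M=np.linalg.inv(c["camera_from_world"]); d=np.array([(u-c["cx"])/c["fx"],-(v-c["cy"])/c["fy"],-1])
    return M[:3,3], M[:3,:3]@d
def save(c,n): cv2.imwrite("pics/"+n+".png",c["frame"][:,:,::-1])
E
python3 - <<'E'
from h import *
np.set_printoptions(precision=4,suppress=True)
s=monitor.get_state(); print({k:np.round(v,4) for k,v in s.items()}, arm.hold_point_z)
for n in("scene","top"):
    c=cams.camera(n); save(c,n+"1"); print(n,c["fx"],c["fy"],c["cx"],c["cy"],[k for k in c],np.linalg.inv(c["camera_from_world"])[:3,3])
    for t in("carrier","carrier_grip","carrier_eye","stand_a","drip_stop","stand_b","drying_foot","pot_a","rinse","timer"):
        print(t,[(np.round(r["centre"],4),round(r["p"],2),np.round(proj(c,r["centre"]))) for r in spotter.recognise(t,c)[:4]])
E
```

```text
{'time': np.float64(0.0), 'joint_pos': array([ 1.1305,  0.5921,  0.0483,  1.6099, -0.0333,  0.9427, -0.0337]), 'qd': array([-0.0006, -0.0006,  0.0004, -0.0011,  0.0005, -0.    ,  0.    ]), 'joint_torque': array([ -0.0003, -54.8695,   1.5464, -19.8122,   0.0094,   0.0088,
        -0.    ]), 'eef_pos': array([ 0.2461, -0.681 ,  0.2301]), 'orientation': array([ 0.985 ,  0.1726, -0.0002, -0.0011]), 'force': array([-0.6697,  0.2702,  1.0053]), 'ft_torque': array([-0.0249, -0.0232,  0.0332]), 'width': np.float64(0.0853)} 0.0187
scene 514.0296066645345 514.0296066645345 322.20516391772225 197.89314509012715 ['frame', 'fx', 'fy', 'cx', 'cy', 'camera_from_world', 'shot'] [ 0.6218 -0.8754  1.4766]
carrier [(array([0.4712, 0.0836, 0.1284]), 0.77, array([322., 146.])), (array([0.4797, 0.1745, 0.1618]), 0.73, array([329., 118.]))]
carrier_grip [(array([0.4726, 0.0847, 0.129 ]), 0.91, array([322., 146.])), (array([0.4772, 0.1736, 0.1615]), 0.38, array([328., 118.]))]
carrier_eye [(array([0.4718, 0.0837, 0.1307]), 0.44, array([322., 146.]))]
stand_a [(array([ 0.423 , -0.2223,  0.0091]), 0.93, array
[... 1206 characters left out ...]
, 0.69, array([229., 220.]))]
stand_b [(array([0.4633, 0.1407, 0.008 ]), 0.97, array([229., 217.])), (array([ 0.4193, -0.2171,  0.0045]), 0.78, array([356., 230.]))]
drying_foot [(array([ 0.422 , -0.2175,  0.0095]), 0.63, array([357., 229.])), (array([0.4617, 0.1395, 0.0044]), 0.53, array([230., 218.])), (array([0.4609, 0.0903, 0.1403]), 0.29, array([238., 216.]))]
pot_a [(array([0.6198, 0.1312, 0.0632]), 0.87, array([228., 159.])), (array([0.6204, 0.0525, 0.0643]), 0.81, array([256., 158.])), (array([0.4589, 0.1419, 0.0045]), 0.66, array([229., 219.]))]
rinse [(array([0.6137, 0.1874, 0.0877]), 0.8, array([205., 160.]))]
timer [(array([ 0.3864, -0.4031,  0.0694]), 0.58, array([428., 240.]))]
```

Run:
```python
import cv2
a=cv2.imread("pics/scene1.png")[90:330,180:460];b=cv2.imread("pics/top1.png")[130:310,180:460]
cv2.imwrite("pics/sc.png",cv2.resize(a,None,fx=2.5,fy=2.5,interpolation=2));cv2.imwrite("pics/tc.png",cv2.resize(b,None,fx=2.8,fy=2.8,interpolation=2))
```

```text
(no output)
```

View pics/sc.png

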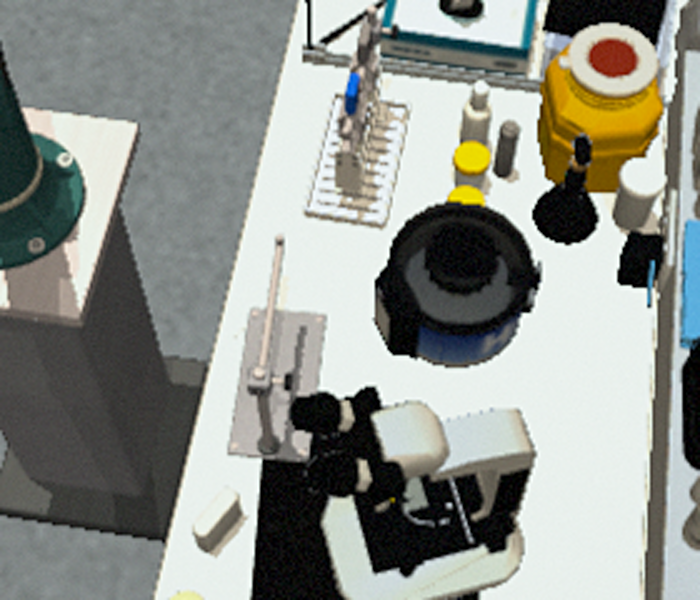

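View pics/tc.png

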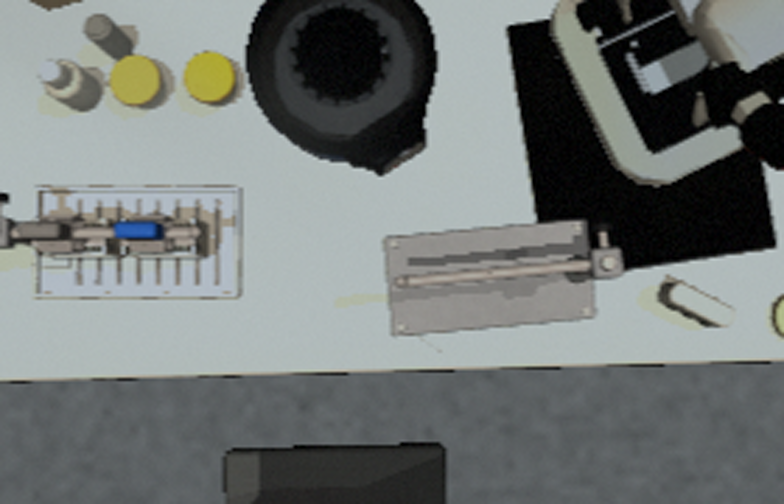

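Run:
```python
from h import *
np.set_printoptions(precision=4,suppress=True)
t=cams.camera("top"); s=cams.camera("scene")
def pl(c,u,v,z):
    o,d=ray(c,u,v); return o+d*(z-o[2])/d[2]
T=lambda p:(p[0]/2.8+180,p[1]/2.8+130); S=lambda p:(p[0]/2.5+180,p[1]/2.5+90)
for nm,cs,z in(("b",[(384,239),(585,220),(595,314),(392,335)],.008),("a",[(37,186),(242,186),(240,298),(36,297)],.016)):
    P=np.array([pl(t,*T(p),z) for p in cs]); m=P.mean(0); r=(P[0]+P[3]-P[1]-P[2])/2; print(nm,m,np.linalg.norm(r),np.degrees(np.arctan2(-r[0],r[1])))
    ang=np.arctan2(-r[0],r[1]); y=np.array([-np.sin(ang),np.cos(ang),0]); f=m+y*(.088 if nm=="b" else -.088); print(" stop foot",f)
def tri(u1,u2):
    o,d=ray(t,*u1);p,e=ray(s,*u2); A=np.stack([d,-e],1);k=np.linalg.lstsq(A,p-o,rcond=None)[0]; a=o+k[0]*d;b=p+k[1]*e; return (a+b)/2,np.linalg.norm(a-b)
print("stop tip b",tri(T((402,282)),S((280,238))))
print("post b top",tri(T((608,263)),S((260,375))))
# blue masks
for c in(t,s):
    f=c["frame"].astype(int); m=(f[:,:,2]>f[:,:,0]+70)&(f[:,:,2]>f[:,:,1]+40); m[:, :200]=0; m[:,350:]=0
    n,l,st,ce=cv2.connectedComponentsWithStats(m.astype(np.uint8)); i=[k for k in range(1,n) if st[k,4]>10];print([(st[k],ce[k]) for k in i])
for r in range(148,162,2): 
    p=(138,230)
print("grip top by z=.218/.228", pl(t,*T((138,229)),.228), proj(s,pl(t,*T((138,229)),.228)))
```

```text
b [ 0.4216 -0.212   0.008 ] 0.20324539947630121 4.104776682856755
 stop foot [ 0.4153 -0.1242  0.008 ]
a [0.4662 0.1376 0.016 ] 0.2052537031467061 -1.6990181224558376
 stop foot [0.4636 0.0497 0.016 ]
stop tip b (array([ 0.4169, -0.1253,  0.2121]), np.float64(0.0028307651675336157))
post b top (array([ 0.4282, -0.2996,  0.2114]), np.float64(0.002793165241135514))
[(array([221, 209,  15,   6,  74], dtype=int32), array([227.9459, 211.9054]))]
[(array([318, 119,   6,  16,  61], dtype=int32), array([320.4262, 126.082 ]))]
grip top by z=.218/.228 [0.4655 0.094  0.228 ] (np.float64(320.41708473166864), np.float64(124.39211302066872))
```

Call:
{"api": "drive_tool", "payload": {"plan": [0,0,5.5,0,0,0,8.5,0,0,5.5,0,0,0,8.5,0,0,5.5,0,0,0,8.5,0,0,5.5,0,0,0,8.5,1.2,5,0,0,0,5,8.5,1.2,5,0,0,0,5,8.5,1.2,5,0,0,0,5,8.5,1.2,5,0,0,0,5,8.5,1.2,5,0,0,0,5,8.5,2.3,5,0,0,0,5,8.5,2.3,5,0,0,0,5,8.5,2.3,5,0,0,0,5,8.5], "force": 40}}

```text
time: 2.7
eef_pos: [0.3758, -0.2801, 0.4516]
orientation: [0.866, 0.5, 0.0, 0.001]
force: [0.6, -0.6, 0.4]
width: 0.0851
```

Call:
{"api": "drive_tool", "payload": {"plan": [1.3,5,0,0,0,4,8.5,1.3,5,0,0,0,4,8.5,1.3,5,0,0,0,4,8.5,1.3,5,0,0,0,4,8.5,1.3,5,0,0,0,4,8.5,1.3,5,-2,0,0,4,8.5,1.1,5,-4,0,0,4,8.5,0,2.5,-4,0,0,0.4,8.5,0,0,-4,0,0,0,8.5,0,0,0,0,0,0,8.5,0,0,0,0,0,0,8.5]}}

```text
time: 4.08
eef_pos: [0.465, 0.0912, 0.3142]
orientation: [0.718, 0.696, 0.001, 0.001]
force: [0.2, -0.1, -0.1]
width: 0.0849
```

Call:
{"api": "drive_tool", "payload": {"plan": [0,0.2,-3,0,0,0,8.5,0,0,-3,0,0,0,8.5,0,0,0,0,0,0,8.5]}}

```text
time: 4.45
eef_pos: [0.464, 0.0926, 0.2531]
orientation: [0.718, 0.696, -0.001, -0.0]
force: [-0.0, 0.2, 0.7]
width: 0.085
```

Run:
```python
from h import *
s=cams.camera("scene"); a=cv2.resize(s["frame"][80:200,250:410,::-1],None,fx=5,fy=5,interpolation=2); cv2.imwrite("pics/g1.png",a)
```

```text
(no output)
```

View pics/g1.png

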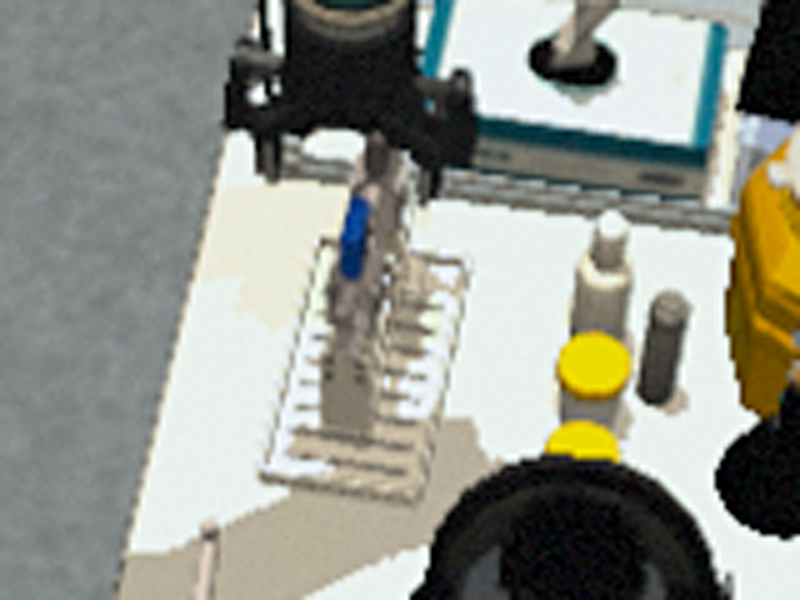

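Call:
{"api": "drive_tool", "payload": {"plan": [0,0.1,-3,0,0,0,8.5,0,0,-2.5,0,0,0,6,0,0,-0.6,0,0,0,4,0,0,0,0,0,0,2.6,0,0,0,0,0,0,2,0,0,0,0,0,0,1.7,0,0,0,0,0,0,1.5,0,0,0,0,0,0,1.3], "force": 30}}

```text
time: 5.5
eef_pos: [0.4658, 0.0945, 0.1926]
orientation: [0.718, 0.696, 0.002, 0.001]
force: [2.5, -0.5, 3.2]
width: 0.0135
```

Call:
{"api": "drive_tool", "payload": {"plan": [0,0,0,0,0,0,0,0,0,0,0,0,0,0], "force": 60}}

```text
time: 5.75
eef_pos: [0.4658, 0.0945, 0.1926]
orientation: [0.718, 0.696, 0.001, 0.001]
force: [4.2, -0.7, 6.2]
width: 0.0136
```

Run:
```python
from h import *
s=monitor.get_state(); print({k:np.round(s[k],4) for k in("eef_pos","force","ft_torque","width")})
```

```text
{'eef_pos': array([0.4658, 0.0945, 0.1926]), 'force': array([ 4.1561, -0.6626,  6.2072]), 'ft_torque': array([-0.2591, -0.8919, -0.0558]), 'width': np.float64(0.0136)}
```

Call:
{"api": "drive_tool", "payload": {"plan": [0,0,1.2,0,0,0,0,0,0,1.2,0,0,0,0,0,0,0,0,0,0,0,0,0,0,0,0,0,0]}}

```text
time: 6.25
eef_pos: [0.4633, 0.094, 0.2156]
orientation: [0.718, 0.696, -0.001, -0.0]
force: [0.3, -1.0, -2.9]
width: 0.0131
```

Run:
```python
from h import *
s=monitor.get_state(); print({k:np.round(s[k],4) for k in("eef_pos","force","ft_torque","width")})
c=cams.camera("scene");cv2.imwrite("pics/l1.png",cv2.resize(c["frame"][80:200,260:400,::-1],None,fx=5,fy=5,interpolation=2))
```

```text
{'eef_pos': array([0.4633, 0.094 , 0.2156]), 'force': array([ 0.2976, -1.0036, -2.8934]), 'ft_torque': array([ 0.0332, -0.0212,  0.0439]), 'width': np.float64(0.0131)}
```

View pics/l1.png

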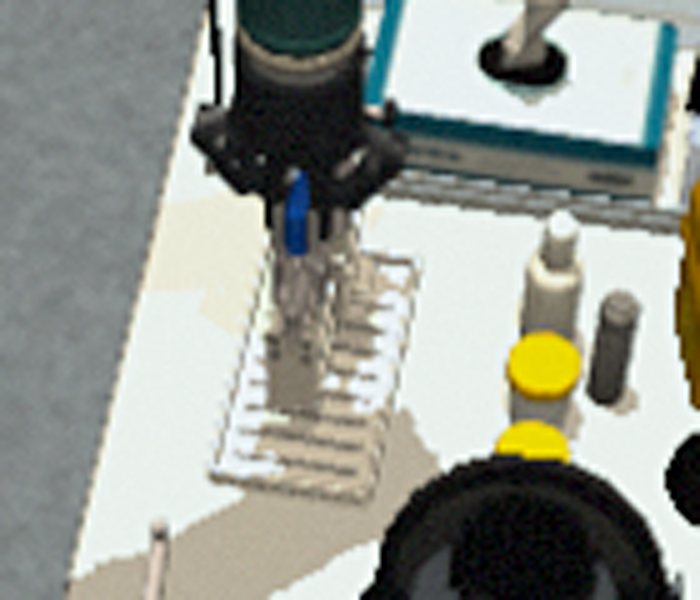

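Call:
{"api": "drive_tool", "payload": {"plan": [0.25,0,0.1,0,0,0,0,-0.03,-1,0,0,0,0,0,-0.03,-1,0,0,0,0,0,-0.03,-1,0,0,0,0,0,-0.03,-1,0,0,0,0,0,-0.03,-1,0,0,0,0,0,-0.03,-1,0,0,0,0,0,0,0,0,0,0,0,0]}}

```text
time: 7.3
eef_pos: [0.4646, 0.0331, 0.2167]
orientation: [0.718, 0.696, -0.0, 0.0]
force: [0.5, 0.3, -3.2]
width: 0.0133
```

Call:
{"api": "drive_tool", "payload": {"plan": [-0.03,-1,0,0,0,0,0,-0.06,-2,0,0,0,0,0,-0.06,-2,0,0,0,0,0,0,0,0,0,0,0,0,0,0,0,0,0,0,0]}}

```text
time: 7.92
eef_pos: [0.4634, -0.0151, 0.2169]
orientation: [0.718, 0.697, 0.0, -0.0]
force: [-0.3, 0.9, -3.3]
width: 0.0135
```

Call:
{"api": "drive_tool", "payload": {"plan": [-0.8,-1,1,0,0,1.5,0,-1,-1,1.1,0,0,1.5,0,-1,-1,0,0,0,1.5,0,-1,-1,0,0,0,1.2,0,-1,-1,0,0,0,0,0,0,-1,0,0,0,0,0,0,0,0,0,0,0,0,0,0,0,0,0,0,0]}}

```text
time: 8.93
eef_pos: [0.4159, -0.0754, 0.2379]
orientation: [0.682, 0.731, 0.0, 0.0]
force: [-0.6, -0.1, -2.1]
width: 0.0135
```

Run:
```python
from h import *
s=monitor.get_state(); print({k:np.round(s[k],4) for k in("eef_pos","orientation","force","ft_torque")})
c=cams.camera("scene");a=cv2.resize(c["frame"][150:290,250:350,::-1],None,fx=4.2,fy=4.2,interpolation=2)
c=cams.camera("top");b=cv2.resize(c["frame"][195:265,300:420,::-1],None,fx=6.5,fy=6.5,interpolation=2)
cv2.imwrite("pics/m_s.png",a);cv2.imwrite("pics/m_t.png",b)
```

```text
{'eef_pos': array([ 0.4159, -0.0754,  0.2379]), 'orientation': array([6.821e-01, 7.313e-01, 5.000e-04, 1.000e-04]), 'force': array([-0.5663, -0.0986, -2.1052]), 'ft_torque': array([-0.01  , -0.0047, -0.0122])}
```

View pics/m_s.png

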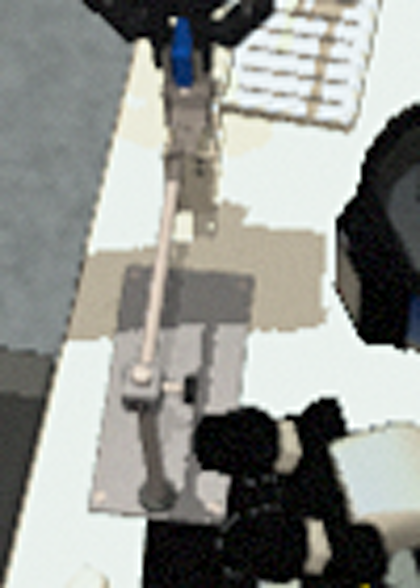

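View pics/m_t.png

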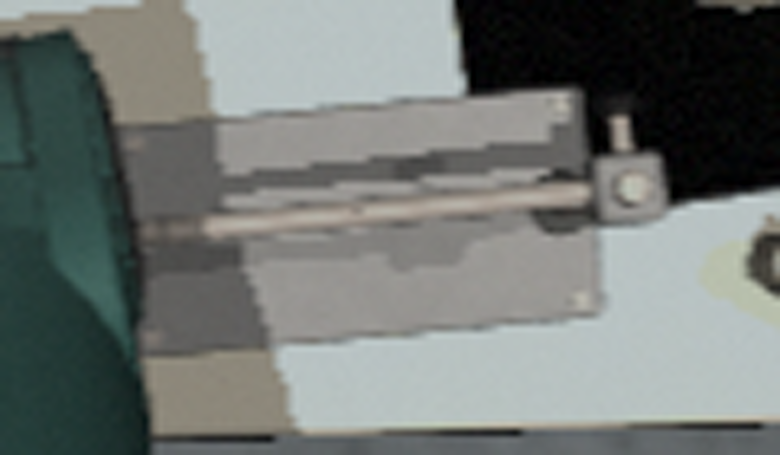

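Run:
```python
from h import *
np.set_printoptions(precision=4,suppress=True)
t=cams.camera("top"); s=cams.camera("scene")
T=lambda p:(p[0]/6.5+300-.4,p[1]/6.5+195-.4); S=lambda p:(p[0]/4.2+250-.4,p[1]/4.2+150-.4)
def tri(u1,u2):
    o,d=ray(t,*u1);p,e=ray(s,*u2); k=np.linalg.lstsq(np.stack([d,-e],1),p-o,rcond=None)[0]; a=o+k[0]*d;b=p+k[1]*e; return (a+b)/2,np.linalg.norm(a-b)
print("post",tri(T((633,187)),S((142,370)))); print("clamp",tri(T((592,193)),S((147,362))))
# expected post-top pixel from tip-of-base geometry
for z in(.218,.226): print(z,"scene",proj(s,[.4282,-.2996,z]),"meas",S((142,370)),"top",proj(t,[.4282,-.2996,z]),T((633,187)))
a=cv2.imread("pics/scene1.png");b=cv2.imread("pics/top1.png")
A=cv2.resize(a[180:220,272:312],None,fx=10,fy=10,interpolation=2);B=cv2.resize(b[210:250,305:345],None,fx=10,fy=10,interpolation=2)
cv2.imwrite("pics/tip.png",np.hstack([A,B]))
```

```text
post (array([ 0.4281, -0.2979,  0.2226]), np.float64(0.00045919395699716293))
clamp (array([ 0.4273, -0.285 ,  0.2077]), np.float64(0.001651694467910274))
0.218 scene (np.float64(283.33549852423283), np.float64(239.0105331593394)) meas (283.4095238095238, 237.69523809523807) top (np.float64(397.3846744937291), np.float64(223.28008399183403)) (396.9846153846154, 223.36923076923077)
0.226 scene (np.float64(283.1543707463568), np.float64(237.7270589554775)) meas (283.4095238095238, 237.69523809523807) top (np.float64(397.9142287648929), np.float64(223.1696285874794)) (396.9846153846154, 223.36923076923077)
```

View pics/tip.png

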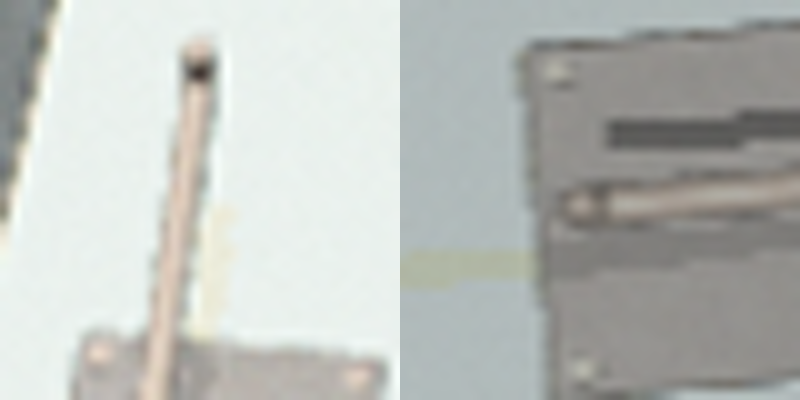

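Run:
```python
from h import *
np.set_printoptions(precision=4,suppress=True)
t=cams.camera("top"); s=cams.camera("scene")
def tri(u1,u2):
    o,d=ray(t,*u1);p,e=ray(s,*u2); k=np.linalg.lstsq(np.stack([d,-e],1),p-o,rcond=None)[0]; a=o+k[0]*d;b=p+k[1]*e; return (a+b)/2,np.linalg.norm(a-b)
print(tri((322.5,230.2),(291.3,184.6)));print(tri((322.8,230.2),(291.3,185.2)))
s=monitor.get_state(); print({k:np.round(s[k],4) for k in("eef_pos","force")})
```

```text
(array([ 0.4164, -0.1233,  0.2125]), np.float64(0.0009078023010121006))
(array([ 0.4164, -0.124 ,  0.2104]), np.float64(0.0008988314347175296))
{'eef_pos': array([ 0.4153, -0.0755,  0.2378]), 'force': array([-0.4466, -0.1629, -2.1799])}
```

Call:
{"api": "drive_tool", "payload": {"plan": [-0.1,-0.5,-0.2,0,0,0,0,0.06,-0.8,0,0,0,0,0,0.06,-0.8,0,0,0,0,0,0.06,-0.8,0,0,0,0,0,0,0,0,0,0,0,0]}}

```text
time: 9.85
eef_pos: [0.4161, -0.1057, 0.2358]
orientation: [0.683, 0.731, -0.0, 0.0]
force: [0.2, 0.9, -3.2]
width: 0.0132
```

Call:
{"api": "drive_tool", "payload": {"plan": [0.06,-0.8,0,0,0,0,0,0.06,-0.8,0,0,0,0,0,0,0,0,0,0,0,0]}}

```text
time: 10.22
eef_pos: [0.4173, -0.1216, 0.2358]
orientation: [0.683, 0.731, -0.0, 0.0]
force: [1.1, -0.7, -3.6]
width: 0.0138
```

Call:
{"api": "drive_tool", "payload": {"plan": [0.05,-0.8,0,0,0,0,0,0.06,-0.8,0,0,0,0,0,0.06,-0.8,0,0,0,0,0,0,0,0,0,0,0,0]}}

```text
time: 10.72
eef_pos: [0.419, -0.1457, 0.2358]
orientation: [0.683, 0.731, -0.0, 0.0]
force: [-1.1, 0.7, -2.0]
width: 0.0131
```

Call:
{"api": "drive_tool", "payload": {"plan": [0.06,-0.8,0,0,0,0,0,0.06,-0.8,0,0,0,0,0,0.06,-0.8,0,0,0,0,0,0.03,-0.5,0,0,0,0,0,0,0,0,0,0,0,0]}}

```text
time: 11.35
eef_pos: [0.421, -0.1742, 0.2358]
orientation: [0.683, 0.731, 0.0, -0.0]
force: [0.2, 0.0, -3.2]
width: 0.0133
```

Run:
```python
from h import *
s=monitor.get_state(); print({k:np.round(s[k],4) for k in("eef_pos","force","ft_torque")})
c=cams.camera("scene");cv2.imwrite("pics/th.png",cv2.resize(c["frame"][160:270,240:360,::-1],None,fx=5.4,fy=5.4,interpolation=2))
```

```text
{'eef_pos': array([ 0.421 , -0.1742,  0.2358]), 'force': array([ 0.2162,  0.0428, -3.2069]), 'ft_torque': array([-0.0122,  0.0481,  0.057 ])}
```

View pics/th.png

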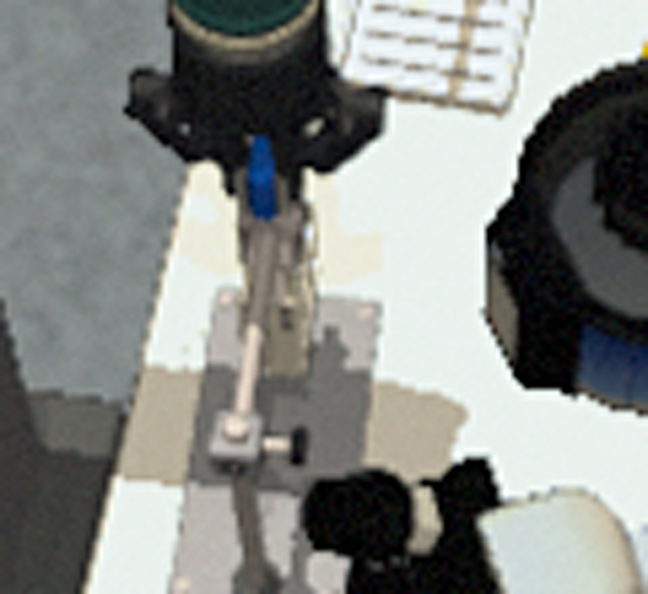

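Call:
{"api": "drive_tool", "payload": {"plan": [0,0,-0.4,0,0,0,0,-0.05,0,-0.4,0,0,0,0,0,0,-0.4,0,0,0,0,0,0,-0.2,0,0,0,0,0,0,0,0,0,0,0,0,0,0,0,0,0,0]}}

```text
time: 12.15
eef_pos: [0.4206, -0.1737, 0.2219]
orientation: [0.682, 0.731, 0.0, 0.0]
force: [-0.9, -0.4, -2.1]
width: 0.0132
```

Call:
{"api": "drive_tool", "payload": {"plan": [0,0,-0.15,0,0,0,0,0,0,-0.15,0,0,0,0,0,0,0,0,0,0,0,0,0,0,0,0,0,0]}}

```text
time: 12.65
eef_pos: [0.4205, -0.1737, 0.2188]
orientation: [0.682, 0.731, -0.0, -0.0]
force: [0.5, -0.5, -1.4]
width: 0.0132
```

Call:
{"api": "drive_tool", "payload": {"plan": [0,0,-0.15,0,0,0,0,0,0,-0.15,0,0,0,0,0,0,0,0,0,0,0,0,0,0,0,0,0,0]}}

```text
time: 13.15
eef_pos: [0.4205, -0.1737, 0.2158]
orientation: [0.682, 0.731, 0.0, 0.0]
force: [-1.2, -0.5, -2.4]
width: 0.0131
```

Call:
{"api": "drive_tool", "payload": {"plan": [0,0,-0.15,0,0,0,0,0,0,-0.1,0,0,0,0,0,0,0,0,0,0,0,0,0,0,0,0,0,0]}}

```text
time: 13.65
eef_pos: [0.4205, -0.1737, 0.2133]
orientation: [0.682, 0.731, 0.0, 0.0]
force: [0.6, -0.7, -4.2]
width: 0.0134
```

Call:
{"api": "drive_tool", "payload": {"plan": [0,0,-0.1,0,0,0,0,0,0,-0.1,0,0,0,0,0,0,0,0,0,0,0,0,0,0,0,0,0,0]}}

```text
time: 14.15
eef_pos: [0.4206, -0.1738, 0.2125]
orientation: [0.682, 0.731, -0.001, 0.0]
force: [-2.9, 1.1, 9.8]
width: 0.0132
```

Call:
{"api": "drive_tool", "payload": {"plan": [0,0,-0.1,0,0,0,0,0,0,-0.1,0,0,0,0,0,0,0,0,0,0,0,0,0,0,0,0,0,0]}}

```text
time: 14.65
eef_pos: [0.4208, -0.1739, 0.2124]
orientation: [0.682, 0.731, -0.001, 0.001]
force: [-8.5, 0.9, 26.6]
width: 0.0132
```

Call:
{"api": "drive_tool", "payload": {"plan": [-0.1,0,0.15,0,0,0,0,0,0,0.1,0,0,0,0,0,0,0,0,0,0,0,0,0,0,0,0,0,0]}}

```text
time: 15.15
eef_pos: [0.4202, -0.1739, 0.2123]
orientation: [0.682, 0.731, 0.0, 0.0]
force: [-1.1, 0.7, 5.7]
width: 0.0134
```

Run:
```python
from h import *
s=monitor.get_state(); print({k:np.round(s[k],4) for k in("eef_pos","force","ft_torque")})
```

```text
{'eef_pos': array([ 0.4202, -0.1739,  0.2123]), 'force': array([-1.0956,  0.7153,  5.7396]), 'ft_torque': array([ 0.0993,  0.3034, -0.114 ])}
```

Call:
{"api": "drive_tool", "payload": {"plan": [0,0,0,0,0,0,0,0,0,0,0,0,0,1.4,0,0,0,0,0,0,1.6,0,0,0,0,0,0,1.9,0,0,0,0,0,0,2.3,0,0,0,0,0,0,3,0,0,0,0,0,0,4,0,0,0,0,0,0,5,0,0,0,0,0,0,5,0,0,0,0,0,0,5], "force": 20}}

```text
time: 16.4
eef_pos: [0.4195, -0.1737, 0.2118]
orientation: [0.682, 0.731, -0.0, 0.0]
force: [-0.1, 0.5, 0.1]
width: 0.0498
```

Run:
```python
from h import *
s=monitor.get_state(); print({k:np.round(s[k],4) for k in("eef_pos","force","ft_torque")})
c=cams.camera("scene");cv2.imwrite("pics/rel.png",cv2.resize(c["frame"][160:270,240:360,::-1],None,fx=5.4,fy=5.4,interpolation=2))
```

```text
{'eef_pos': array([ 0.4195, -0.1737,  0.2118]), 'force': array([-0.1159,  0.5329,  0.0542]), 'ft_torque': array([-0.004 ,  0.0288, -0.0286])}
```

View pics/rel.png

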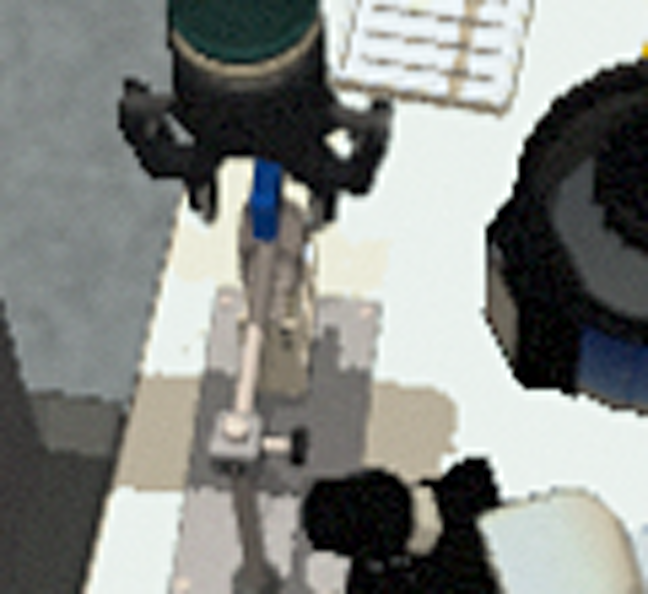

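Released: the blue grip (265,200) sits upright between the open fingers and the rail runs through the eye. Retreating straight up, then back to check that it is still.

Call:
{"api": "drive_tool", "payload": {"plan": [0,0,0.5,0,0,0,5,0,0,1,0,0,0,5,0,0,2,0,0,0,5,0,0,4,0,0,0,5,0,0,5,0,0,0,5,0,0,5,0,0,0,5,2,4,0,0,0,0,5,2,5,0,0,0,0,5,1,5,0,0,0,0,5,0,0,0,0,0,0,5,0,0,0,0,0,0,5,0,0,0,0,0,0,5]}}

```text
time: 17.95
eef_pos: [0.4692, -0.0354, 0.3868]
orientation: [0.683, 0.73, -0.0, 0.0]
force: [-0.3, 0.0, -0.1]
width: 0.0503
```

Call:
{"api": "drive_tool", "payload": {"plan": [0,0,0,0,0,0,5,0,0,0,0,0,0,5,0,0,0,0,0,0,5,0,0,0,0,0,0,5,0,0,0,0,0,0,5,0,0,0,0,0,0,5,0,0,0,0,0,0,5,0,0,0,0,0,0,5]}}

```text
time: 18.95
eef_pos: [0.4695, -0.0337, 0.3868]
orientation: [0.682, 0.731, 0.0, 0.0]
force: [0.0, -0.2, 0.3]
width: 0.0499
```

Run:
```python
from h import *
np.set_printoptions(precision=4,suppress=True)
for k in range(2):
  c=cams.camera("scene")
  f=c["frame"].astype(int); m=(f[:,:,2]>f[:,:,0]+70)&(f[:,:,2]>f[:,:,1]+40); m[:, :250]=0; m[:,310:]=0; print("blue centroid",np.argwhere(m).mean(0)[::-1])
  if k==0:
    for t in("carrier","pot_a","rinse","timer"): print(t,[(r["centre"],round(r["p"],2)) for r in spotter.recognise(t,c)[:3]])
a=cv2.resize(c["frame"][90:270,230:390,::-1],None,fx=3.3,fy=3.3,interpolation=2); cv2.imwrite("pics/fin.png",a)
```

```text
blue centroid [288.7067 194.8667]
carrier [([0.429, -0.1823, 0.1557], 0.9), ([0.4776, 0.1496, 0.1018], 0.69)]
pot_a [([0.623, 0.1223, 0.0612], 0.67), ([0.624, 0.0706, 0.0627], 0.66), ([0.6222, 0.1897, 0.0814], 0.37)]
rinse [([0.6217, 0.1883, 0.0826], 0.67)]
timer []
blue centroid [288.7067 194.8667]
```

View pics/fin.png

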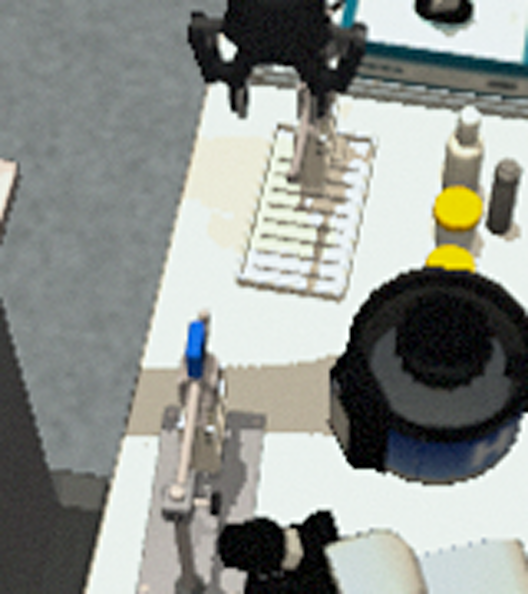

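```bash
python3 -c "
from cell import ticket; print(ticket.close_job())"
```

```text
the job is handed in; nothing more can be done
None
```

The blue-grip carrier now hangs on the drying rail, inside the end stop, and I have handed in the job. No verdict came back.

- **Lifting off:** I gripped the carrier from above, lifted it 24 mm and drew it past the drip rail's free end.
- **Setting down:** I threaded it over the drying rail's turned-up end without touching it, about 24 mm above the rail as estimated from the images. I then lowered it in 1 to 1.5 mm steps until I felt the rail. Contact was at TCP height 0.2125 m, which puts the rail's axis at about 0.195 m.
- **Force:** The tool force peaked at about 27 N, because I took one step more than needed. I eased it to about 6 N before opening the fingers.

**Last checks:**
- The carrier hangs upright at about y = +38 mm along the stand, worked out from the arm position and the image estimate of the stop. The limit is 66 mm.
- Its position did not change between two successive pictures taken after the fingers let go.
- The stop is visible in front of it, and the arm is clear with about 0 N on the tool.
- The grey-grip carrier still hangs on the drip rail, and both pots and the bottle read the same as before.
- **Not confirmed:** the network did not find the timer in the last picture, so I could not re-check its position; the tool never went near it after the first swing.

The job was handed in about 19 s into the 48 s allowed.

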